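# Roll the round up the drilling jig and lock it in

### The arm

A 7-joint arm with a two-finger parallel gripper is mounted at the origin on the work surface. World frame = base frame: x ahead of the robot, y to its left, z up, the work surface at z = 0. Lengths are in m, angles in rad, forces in N, time in s.
With the tool pointing down it reaches from about 0.425 to 0.925 m from the base axis. Payload 6.8 kg.
Tool frame: the origin (TCP) lies between the finger pads; the fingertips stand 11 mm ahead of it and the grasp point (between the pads) lies 8 mm behind it; z points along the fingers, y is the line along which they close (so a half turn about z gives the same grasp; the last joint's range is limited). The gripper opens to 85 mm and grips with 20 to 120 N. Pads are 22 mm wide; open, the fingers measure 114 mm over their backs; the gripper's body (76 mm by 85 mm) begins 54 mm behind the grasp point. The pads swing forward as they close: fully open they stand 13 mm farther back than shut.
Start: joints at [-1.24, 0.477, 0.022, 1.555, -0.011, 1.109, -0.083], TCP at [0.287, 0.611, 0.242] pointing down, gripper open.
Joint ranges: [-2.96, 2.96], [-0.34, 2.1], [-1.41, 1.46], [0.24, 2.44], [-1.37, 4.51], [0.17, 1.92], [-2.96, 2.96]. Speed limits (rad/s): [2.39, 2.39, 3.14, 3.14, 3.14, 3.14, 3.14].

### API

Orientations are given as a rotation vector (axis times angle).
In Python, from bench import r gives the robot as it stands.
- The arm moves only by the tool send_rows, never from a script. Its argument "deltas" is a list of rows, each an object of numbers: "dx", "dy", "dz": the shift along the world's x, y, z in mm; "rx", "ry", "rz": the turn, a rotation vector about the world's x, y, z in degrees. A call has 1 to 5 rows; each row is the pose to reach, as a shift and turn from the pose commanded when the call began; what a row does not reach only later rows make up. A row lasts 1/12 s, in which the tool goes at most 41.7 mm and 7.16 degrees, less where a joint would pass 70% of its speed; a pose out of reach is approached as far as the arm can. A call with a gripper value outside its range is refused whole. "jaw" is the finger opening in mm, from 0 to 85.4, set as the call begins (left out, the last holds). The fingers move at their own pace and stop on an object; "newtons" is the grip in N (left out, the last holds). Time passes only in rows, so rows that repeat a pose let the fingers close. It gives the time, the measured TCP pose, the force, the opening and the grip force at its end, in the units of the state.
- r.get_obs(): the state, without advancing time (a new reading comes with each control period).
- r.grab_frame(name): name is "side" or "top"; returns a dict with "frame" (480x640x3 uint8, blue, green, red), "z_map" (480x640 float32, m along the optical axis (not along the pixel's ray), 0 where there is no reading), "vertical_fov" (degrees; the focal length in pixels is half the picture's height over the tangent of half this angle, whatever the lens; pixels are square), "cx", "cy" (the principal point, pixels), "distortion" ([k1, k2, p1, p2, k3] as OpenCV has them; the pictures are not rectified), "xyz" and "orientation" of the camera in the world. Camera axes: x right, y down, z forward; pixel columns grow to the right and rows downward; lengths in m; the calibration is good to about 2 mm. A picture is of the moment at which its call begins.
- r.hand_in(): hands the job in; it is judged then, once.
The state is a dict: "clock": time; "joints": joint angles; "qvel": joint speeds; "tau": joint torques, N m; "tcp_pos": TCP position; "orientation": TCP orientation; "contact_force": force on the tool from outside, world axes, zero at the start; "moment": the same for the moment, N m; "grip_width": finger opening in m; "gripper_force": force on a finger pad.
Only numpy, scipy, OpenCV 4.12 (cv2) and the standard library are available. Lean on these libraries where they do the work, as an engineer would, in place of code of your own. Each camera call takes 0.05 s, during which the arm holds its last target. There are 200 camera calls.

### The job

Gently nudge the wooden round with the fingertips so that it rolls up the sloped gutter of the drilling jig, until it drops over the edge into the cradle against the end stop and stays there. Then push the wooden turn-button round until it lies square across the gutter behind the round, so that the round cannot roll back, and move the hand clear. Do not lift or grip the round, and leave the other things on the bench where they are.

Things in the scene. Friction and masses are not known exactly. Their poses are not given: they have to be found in the camera images.
- jig: plywood drilling jig fixed to the bench, base board 300 x 130 x 15 mm. Origin: centre of the underside, on the bench. x: horizontal, the uphill direction of the gutter; y: across the gutter; z up. Gutter and cradle are 66 mm wide inside (y -33 to 33), between wooden cheeks 15 mm thick whose tops stand 18 mm above the gutter floor (height 83 mm at the cradle)
- ramp: the sloped gutter floor, fixed piece of the jig, rising at 10 degrees. Origin: middle of its low end (jig x -128, height 30 mm); x up along the slope, y across, z square to the floor. Below the origin is a low lip, 12 mm thick, only 8 mm proud of the floor; the end beyond is open, so a finger can come behind the round
- crest (a point): middle of the gutter floor's sharp upper edge: jig x 72, height 65 mm. Beyond it is the cradle: a level pocket 6 mm lower (floor height 59 mm), from jig x 72 to 115 mm, closed by the end stop (18 mm thick, top at height 103 mm)
- seat (a point): where the round's centre belongs when it sits in the cradle: jig x 89, y 0, height 84 mm; axes as the jig
- round_center (a point): centre of the wooden round: solid brown cylinder 50 mm across, 60 mm long, about 0.08 kg, lying across the gutter (its y is its long axis). Starts against the low lip, centre about jig x -114, height 58 mm. Rolls freely; let go on the slope it rolls back to the lip. Once its centre is a few mm past the crest it drops into the cradle (1.5 mm play)
- keeper (a joint): angle (rad) of the turn-button, a wooden bar on a vertical pivot: 0 = square across the gutter, free end to jig -y, at its limit, 2 mm behind the seated round; grows as the free end swings downhill: 1.57 = pointing downhill along the cheek, more = also outwards (limit 2.1). Starts at 1.5 to 2.0. Friction about 0.04 N m (1 N at the end); stays where left
- keeper_pivot (a point): pivot of the turn-button, over the +y cheek at jig x 56.5, y 40.5 mm, half-way up the bar (height 95 mm). The bar is 14 mm wide and 16 mm thick (heights 87 to 103 mm), reaches 72 mm from the pivot to its free end and 14 mm the other way
- keeper_tip (a point): middle of the free end of the turn-button, 72 mm from the pivot, half-way up the bar (height 95 mm)
- dowel: standing dowel piece, wood, 38 mm across, 70 mm tall; origin at the centre of its underside; leave alone
- jar: glass jar with dark lid, 56 mm across, 75 mm tall; origin at the centre of its underside; leave alone
- offcut: plywood offcut lying flat, 90 x 50 x 18 mm; origin at the centre of its underside; leave alone
- glue: white glue bottle with red cap, 60 mm across, 170 mm tall; origin at the centre of its underside; leave alone
- screwdriver: screwdriver lying down, 200 mm long; origin at the centre of its underside; leave alone
- hammer: hammer lying down, 260 mm long; origin at the centre of its underside; leave alone
- tape: yellow tape measure, 70 x 40 x 66 mm tall; origin at the centre of its underside; leave alone
There are look-alikes about, which are no part of the job. Leave any red or turquoise look-alike of the part that bears round_center alone.

How it is judged:
On the way, in this order (a step that is already met when the one before it is completed fails the run):
1. the round has rolled into the cradle against the end stop (x of round_center in the frame of jig between 0.084 and 0.094 m and z of round_center in the frame of jig between 0.08 and 0.0885 m and angle between the y axis of round_center and the y axis of jig, either way round below 0.15 rad and linear speed of round below 0.03 m/s), for 0.2 s.
2. the turn-button lies across the gutter behind the round (value of joint keeper below 0.12 rad), for 0.2 s.
At the end, for the whole second after the job is handed in: The round lies at rest in the cradle, its centre within 5 mm of the seat along the gutter and 4 mm in height, lying across the gutter within 0.15 rad, and the turn-button stands within 0.12 rad of square across the gutter (x of round_center in the frame of jig between 0.084 and 0.094 m and z of round_center in the frame of jig between 0.08 and 0.0885 m and angle between the y axis of round_center and the y axis of jig, either way round below 0.15 rad and value of joint keeper below 0.12 rad and linear speed of round below 0.02 m/s); the robot touches nothing.
It fails at once if the round is lifted more than 8 mm off the gutter (z of round_center in the frame of ramp above 0.033 m).
It fails at once if the round is pressed or squeezed with more than 40 N (contact force between the fingers and round above 40 N).
It fails at once if another thing on the bench is moved more than 20 mm (distance of any of dowel, jar, offcut, glue, screwdriver, hammer, tape from where it was at the start of the episode above 0.02 m).
It also fails if it takes over 54 s, if anything falls off the work surface, if the arm or the gripper's body presses on something with over 40 N, if the wrist force passes 120 N, or if a joint passes its speed limit or range.

## Working session

There is one attempt and no reset: what is moved stays moved. The work goes in short steps, Python scripts to look and compute and a tool call to move; the robot and the scene stay as the last step left them, time stands still between calls to the robot, and variables do not carry over. Pictures are saved under pics/ and viewed, at most 10 in all, crops included, and the job is handed in when it is done.

Besides the shell and the picture viewer there is one more tool, called after ">>>" by a JSON object that holds its "api" and its "payload". send_rows: Moves the arm, as the interface text tells. Its arguments: {"type":"object","properties":{"deltas":{"type":"array","items":{"type":"object","properties":{"dx":{"type":"number"},"dy":{"type":"number"},"dz":{"type":"number"},"rx":{"type":"number"},"ry":{"type":"number"},"rz":{"type":"number"}}}},"jaw":{"type":"number"},"newtons":{"type":"number"}},"required":["deltas"]}

```bash
mkdir -p pics
cat > h.py <<'E'
import numpy as np,cv2
from scipy.spatial.transform import Rotation as R
from bench import r
def cam(n):
    g=r.grab_frame(n); f=240/np.tan(np.radians(g["vertical_fov"])/2)
    K=np.array([[f,0,g["cx"]],[0,f,g["cy"]],[0,0,1]]); o=np.array(g["orientation"])
    M=R.from_rotvec(o).as_matrix() if o.size==3 else (R.from_quat(o).as_matrix() if o.size==4 else o)
    return g,K,np.array(g["distortion"],float),M,np.array(g["xyz"])
def ray(c,u,v):
    g,K,D,M,t=c; p=cv2.undistortPoints(np.array([[[u,v]]],float),K,D)[0,0]
    return M@np.array([p[0],p[1],1.])
def dep(c,u,v): return c[4]+ray(c,u,v)*c[0]["z_map"][int(v),int(u)]
def atz(c,u,v,z):
    d=ray(c,u,v); return c[4]+d*(z-c[4][2])/d[2]
def proj(c,P):
    g,K,D,M,t=c; return cv2.projectPoints((np.atleast_2d(P)-t)@M,np.zeros(3),np.zeros(3),K,D)[0][:,0]
def cloud(c):
    g,K,D,M,t=c; v,u=np.mgrid[:480,:640]; p=cv2.undistortPoints(np.stack([u,v],-1).reshape(-1,1,2).astype(float),K,D)[:,0]
    return (t+(np.c_[p,np.ones(len(p))]@M.T)*g["z_map"].reshape(-1,1)).reshape(480,640,3)
E
python3 - <<'E'
from h import *
for n in("side","top"):
    c=cam(n); cv2.imwrite(f"pics/{n}0.png",c[0]["frame"]); print(n,c[4],c[0]["orientation"],c[0]["vertical_fov"],c[2])
print(r.get_obs())
E
```

```text
side [ 0.33918193 -0.63478607  0.88725295] [-2.44763914  0.37086343 -0.15086785] 49.96548427418112 [-0.04430952  0.          0.          0.          0.        ]
top [ 0.31274813 -0.02811217  1.2349495 ] [-2.14930297  2.0634689  -0.22570809] 51.947340713199885 [-0.11866252  0.          0.          0.          0.        ]
{'clock': 0.1, 'joints': array([-1.24010266,  0.47770173,  0.02231731,  1.55638389, -0.01150779,
        1.10929076, -0.08309949]), 'qvel': array([-0.00093856, -0.00202232, -0.00116039, -0.00244345, -0.00065165,
        0.00085304,  0.00044234]), 'tau': array([ 4.12962225e-03, -5.97765183e+01,  1.61336862e+00, -2.81953025e+01,
        1.27505607e-02,  5.02859009e-03,  9.31704420e-06]), 'tcp_pos': array([0.28654064, 0.61057602, 0.24141974]), 'orientation': array([-6.83622134e-01, -3.06604339e+00,  2.56888300e-03]), 'contact_force': array([ 0.23605594, -0.60660937, -0.55505269]), 'moment': array([ 0.02134959,  0.0055167 , -0.02655607]), 'gripper_force': 0.0, 'grip_width': 0.08552709670757193}
```

View pics/top0.png

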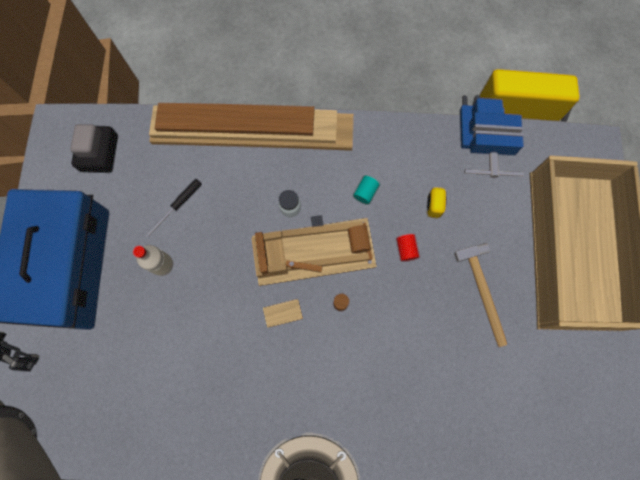

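View pics/side0.png

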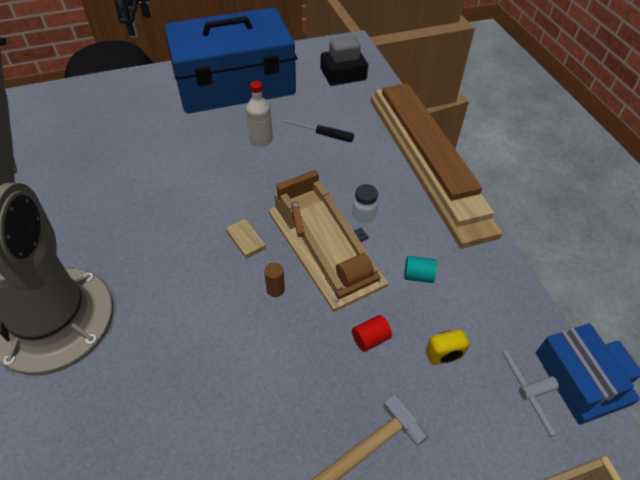

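The top view shows the jig at about (313,250), uphill towards image left. Candidates for the round:
- brown cylinder in the gutter at (360,238), which is the one described
- standing brown dowel at (341,302)
- red look-alike at (408,247)
- turquoise look-alike at (366,189)

I choose the one in the gutter and check it in a crop.

Run:
```python
from h import *
c=cam("top"); im=c[0]["frame"][210:294,244:384]
cv2.imwrite("pics/crop1.png",cv2.resize(im,None,fx=5.7,fy=5.7,interpolation=cv2.INTER_CUBIC))
for u,v in[(262,252),(360,238),(291,264),(320,268),(275,255)]: print(u,v,dep(c,u,v).round(4))
```

```text
262 252 [0.5407 0.1323 0.1006]
360 238 [ 0.5878 -0.0983  0.0848]
291 264 [0.5138 0.0618 0.1067]
320 268 [ 0.5078 -0.006   0.1028]
275 255 [0.5423 0.1055 0.0623]
```

View pics/crop1.png

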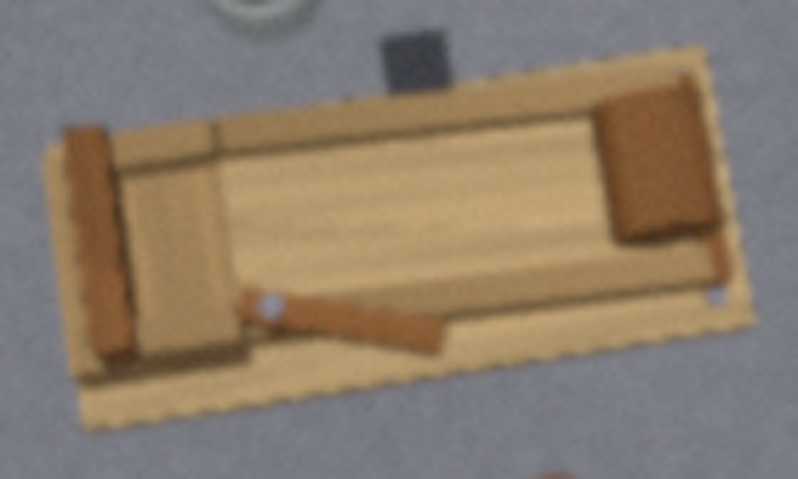

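The crop shows the brown round in the gutter at crop (660,165). The keeper pivot is at (270,306) and its tip at (442,336). Base corners are at (705,48), (753,322), (88,430) and (45,150).

Run:
```python
from h import *
c=cam("top"); f=lambda u,v,z: atz(c,244+(u+.5)/5.7-.5,210+(v+.5)/5.7-.5,z)
obs=[(705,48,.015,-.15,-.065),(753,322,.015,-.15,.065),(88,430,.015,.15,.065),(45,150,.015,.15,-.065),(270,306,.104,.0565,.0405)]
W=np.array([f(*o[:3])[:2] for o in obs]); J=np.array([o[3:] for o in obs])
Jm,Wm=J.mean(0),W.mean(0); a=J-Jm;b=W-Wm
th=np.arctan2((a[:,0]*b[:,1]-a[:,1]*b[:,0]).sum(),(a*b).sum())
Rm=np.array([[np.cos(th),-np.sin(th)],[np.sin(th),np.cos(th)]]); t=Wm-Rm@Jm
print("th",np.degrees(th),"t",t.round(4),"res mm",((J@Rm.T+t-W)*1e3).round(1).tolist())
np.save("jig.npy",[t[0],t[1],th])
# depth check vs side cloud: base-board & end stop top
tip=f(442,336,.103)[:2]; q=Rm.T@(tip-t); print("tip jig",q, "angle",np.arctan2(-(q[0]-.0565),-(q[1]-.0405)))
for n in("top","side"):
    P=cloud(cam(n)).reshape(-1,3); Q=np.c_[(P[:,:2]-t)@Rm,P[:,2]]
    s=Q[(abs(Q[:,0])<.17)&(abs(Q[:,1])<.08)]
    e=s[(s[:,2]>.098)&(s[:,0]>.1)]; print(n,"stop x",np.percentile(e[:,0],[2,98]).round(4),"y",np.percentile(e[:,1],[2,98]).round(4),"z",np.median(e[:,2]))
    k=s[(s[:,2]>.092)&(s[:,0]<.09)];print("keeper",k.mean(0),len(k),k.min(0),k.max(0))
    d=s[(s[:,0]<-.085)&(s[:,2]>.065)&(abs(s[:,1])<.04)];print("round",d.min(0),d.max(0),len(d))
for p in[(-.114,0),(.072,0),(.089,0),(.0565,.0405)]: print(p,(Rm@p+t).round(4))
```

```text
th 101.5481527462594 t [0.5662 0.0143] res mm [[1.8, 0.3], [-1.0, -1.7], [-1.1, 2.1], [1.1, 0.0], [-0.8, -0.7]]
tip jig [-0.01053988  0.06288448] angle 1.8930550332501253
top stop x [0.1147 0.1323] y [-0.0463  0.0463] z 0.10228333290436209
keeper [0.02868531 0.05023429 0.10171013] 237 [-0.01319405  0.0297979   0.09220754] [0.06987736 0.06941918 0.10902499]
round [-0.13834004 -0.03155252  0.0651265 ] [-0.09066675  0.02842443  0.08764542] 477
side stop x [0.1121 0.1312] y [-0.0467  0.0454] z 0.10178447137360774
keeper [0.02366085 0.04993561 0.10120078] 250 [-0.01509962  0.02875753  0.09215835] [0.07156383 0.0675356  0.10656357]
round [-0.14059842 -0.03474774  0.06500709] [-0.09545049  0.02783379  0.08483331] 649
(-0.114, 0) [ 0.589  -0.0974]
(0.072, 0) [0.5517 0.0848]
(0.089, 0) [0.5483 0.1015]
(0.0565, 0.0405) [0.5152 0.0615]
```

>>> {"api": "send_rows", "payload": {"deltas": [{"dx":16,"dy":-38,"dz":0,"rz":-7},{"dx":32,"dy":-76,"dz":0,"rz":-14},{"dx":48,"dy":-114,"dz":0,"rz":-21},{"dx":64,"dy":-152,"dz":0,"rz":-28},{"dx":80,"dy":-190,"dz":0,"rz":-35}], "jaw": 10}}

```text
$.deltas[0]: bad value
```

>>> {"api": "send_rows", "payload": {"deltas": [{"dx":16,"dy":-38,"dz":0,"rz":-7},{"dx":32,"dy":-76,"dz":0,"rz":-14},{"dx":48,"dy":-114,"dz":0,"rz":-18.4},{"dx":64,"dy":-152,"dz":0,"rz":-18.4},{"dx":80,"dy":-190,"dz":0,"rz":-18.4}]}}

```text
$.deltas[0]: bad value
```

>>> {"api": "send_rows", "payload": {"deltas": [{"dx":16,"dy":-38,"dz":0},{"dx":32,"dy":-76,"dz":0},{"dx":48,"dy":-114,"dz":0},{"dx":64,"dy":-152,"dz":0},{"dx":80,"dy":-190,"dz":0}]}}

```text
$.deltas[0]: bad value
```

>>> {"api": "send_rows", "payload": {"deltas": [{"dx":16,"dy":-38,"dz":-10},{"dx":32,"dy":-76,"dz":-20},{"dx":48,"dy":-114,"dz":-30},{"dx":64,"dy":-152,"dz":-40},{"dx":80,"dy":-190,"dz":-50}]}}

```text
$.deltas[0]: bad value
```

```bash
cat >> h.py <<'E'
jx,jy,th=np.load("jig.npy"); Rm=np.array([[np.cos(th),-np.sin(th)],[np.sin(th),np.cos(th)]])
def w2j(P): P=np.atleast_2d(P); return np.c_[(P[:,:2]-[jx,jy])@Rm,P[:,2]]
def j2w(x,y,z): return np.r_[Rm@[x,y]+[jx,jy],z]
def go(x,y,z):
    o=r.get_obs(); return ((j2w(x,y,z)-o["tcp_pos"])*1e3).round(1)
def state():
    o=r.get_obs(); m=R.from_rotvec(o["orientation"]).as_matrix()
    print("t",o["clock"],"tcp",o["tcp_pos"].round(4),"jig",w2j(o["tcp_pos"]).round(4),"yawY",np.degrees(np.arctan2(m[1,1],m[0,1])),"zdir",m[:,2].round(3),"F",o["contact_force"].round(1),"w",o["grip_width"])
E
python3 - <<'E'
from h import *
state(); print(go(-.158,0,.10))
c=cam("side");P=cloud(c); red=(c[0]["frame"][...,2]>120)&(c[0]["frame"][...,1]<40); q=w2j(P[red&(P[...,0]<.8)&(P[...,1]<0)&(P[...,2]<.1)]); print("red",np.percentile(q,[1,99],axis=0))
# hand lowest point
t=r.get_obs()["tcp_pos"]; m=(abs(P[...,:2]-t[:2]).max(-1)<.06)&(P[...,2]>.1); print("hand min z",np.percentile(P[m][:,2],[0,1,3]), "tcp",t)
cv2.imwrite("pics/s1.png",c[0]["frame"])
E
```

```text
t 0.3 tcp [0.2867 0.6109 0.242 ] jig [[0.6405 0.1544 0.242 ]] yawY 64.8568078580057 zdir [-0.    -0.001 -1.   ] F [-0.5 -0.  -0.6] w 0.08540066298443456
[ 311.1 -751.4 -142. ]
red [[-0.25871979  0.00291513  0.03409893]
 [-0.21808999  0.05947222  0.05095451]]
hand min z [0.10005072 0.11221187 0.11919261] tcp [0.28672924 0.61093628 0.24206446]
```

View pics/s1.png

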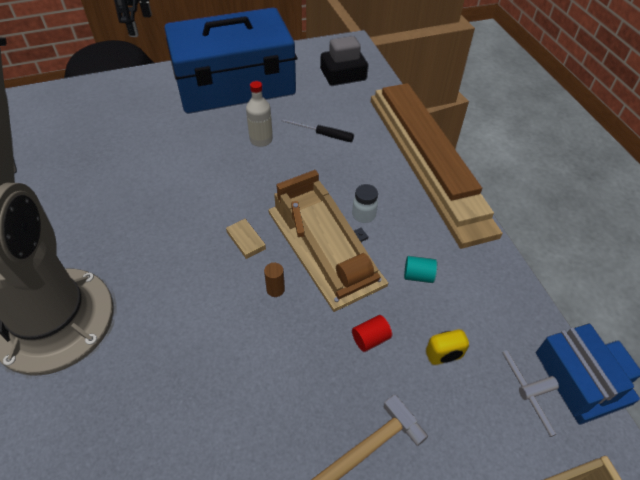

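The moves were refused and the scene is unchanged. Each row probably needs all six keys.

>>> {"api": "send_rows", "payload": {"deltas": [{"dx":16,"dy":-38,"dz":0,"rx":0,"ry":0,"rz":-7},{"dx":32,"dy":-76,"dz":0,"rx":0,"ry":0,"rz":-14},{"dx":48,"dy":-114,"dz":0,"rx":0,"ry":0,"rz":-21},{"dx":64,"dy":-152,"dz":0,"rx":0,"ry":0,"rz":-28},{"dx":80,"dy":-190,"dz":0,"rx":0,"ry":0,"rz":-35}], "jaw": 10}}

```text
clock: 0.77
tcp_pos: [0.3673, 0.4192, 0.2424]
orientation: [-1.582, -2.714, -0.001]
contact_force: [0.8, -0.1, 0.2]
grip_width: 0.0253
gripper_force: 0.0
```

>>> {"api": "send_rows", "payload": {"deltas": [{"dx":16,"dy":-38,"dz":0,"rx":0,"ry":0,"rz":-7},{"dx":32,"dy":-76,"dz":0,"rx":0,"ry":0,"rz":-14},{"dx":48,"dy":-114,"dz":0,"rx":0,"ry":0,"rz":-18.4},{"dx":64,"dy":-152,"dz":0,"rx":0,"ry":0,"rz":-18.4},{"dx":80,"dy":-190,"dz":0,"rx":0,"ry":0,"rz":-18.4}]}}

```text
clock: 1.18
tcp_pos: [0.4472, 0.2293, 0.2427]
orientation: [-1.989, -2.432, -0.001]
contact_force: [0.5, 1.0, -0.5]
grip_width: 0.0095
gripper_force: 0.0
```

>>> {"api": "send_rows", "payload": {"deltas": [{"dx":16,"dy":-38,"dz":0,"rx":0,"ry":0,"rz":0},{"dx":32,"dy":-76,"dz":0,"rx":0,"ry":0,"rz":0},{"dx":48,"dy":-114,"dz":0,"rx":0,"ry":0,"rz":0},{"dx":64,"dy":-152,"dz":0,"rx":0,"ry":0,"rz":0},{"dx":80,"dy":-190,"dz":0,"rx":0,"ry":0,"rz":0}]}}

```text
clock: 1.6
tcp_pos: [0.5272, 0.0392, 0.2427]
orientation: [1.988, 2.432, 0.001]
contact_force: [1.5, 1.0, 0.6]
grip_width: 0.0094
gripper_force: 0.0
```

>>> {"api": "send_rows", "payload": {"deltas": [{"dx":16,"dy":-38,"dz":-10,"rx":0,"ry":0,"rz":0},{"dx":32,"dy":-76,"dz":-20,"rx":0,"ry":0,"rz":0},{"dx":48,"dy":-114,"dz":-30,"rx":0,"ry":0,"rz":0},{"dx":64,"dy":-152,"dz":-40,"rx":0,"ry":0,"rz":0},{"dx":76,"dy":-188,"dz":-50,"rx":0,"ry":0,"rz":0}]}}

```text
clock: 2.02
tcp_pos: [0.6037, -0.1478, 0.1922]
orientation: [1.987, 2.433, 0.001]
contact_force: [0.3, 0.6, 0.3]
grip_width: 0.0101
gripper_force: 0.0
```

Run:
```python
from h import *
state(); print(go(-.160,0,.10))
c=cam("side");P=cloud(c)
t=r.get_obs()["tcp_pos"]; m=(abs(P[...,:2]-t[:2]).max(-1)<.05)&(P[...,2]>.1); Q=P[m]; print("hand low z",np.percentile(Q[:,2],[0,1,3]), "tcp",t); L=w2j(Q[Q[:,2]<Q[:,2].min()+.02]); print(L.min(0),L.max(0))
cv2.imwrite("pics/s2.png",c[0]["frame"])
```

```text
t 2.0167 tcp [ 0.6037 -0.1478  0.1922] jig [[-0.1663 -0.0043  0.1922]] yawY 11.51652151608118 zdir [ 0.001  0.    -1.   ] F [0.3 0.6 0.3] w 0.01010778170404657
[ -5.5   5.3 -92.2]
hand low z [0.17976284 0.2006323  0.23108551] tcp [ 0.60309417 -0.15804243  0.19064925]
[-0.17908469 -0.02383955  0.17976284] [-0.16168936  0.01420382  0.19967131]
```

View pics/s2.png

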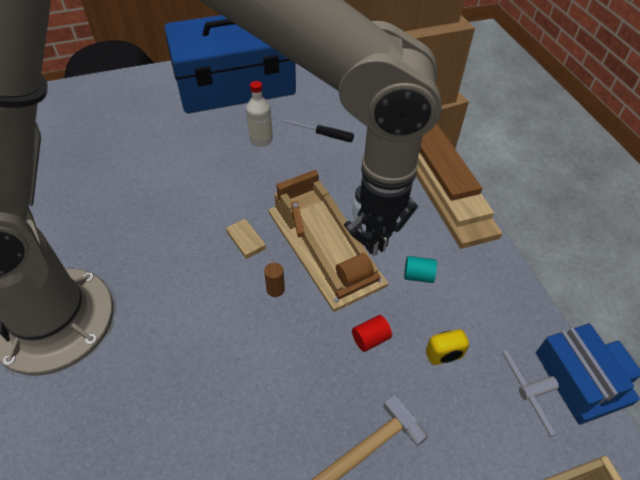

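The side view shows the hand downhill of the round, with fingertips near (375,240). The tips measure about 11 mm below the TCP, as specified. Next I descend.

>>> {"api": "send_rows", "payload": {"deltas": [{"dx":-2,"dy":3,"dz":-20,"rx":0,"ry":0,"rz":0},{"dx":-5,"dy":6,"dz":-50,"rx":0,"ry":0,"rz":0},{"dx":-5,"dy":6,"dz":-80,"rx":0,"ry":0,"rz":0},{"dx":-5,"dy":6,"dz":-105,"rx":0,"ry":0,"rz":0},{"dx":-5,"dy":6,"dz":-122,"rx":0,"ry":0,"rz":0}]}}

```text
clock: 2.48
tcp_pos: [0.5964, -0.1397, 0.0679]
orientation: [-1.987, -2.43, 0.002]
contact_force: [0.9, 0.7, 0.5]
grip_width: 0.0102
gripper_force: 0.0
```

>>> {"api": "send_rows", "payload": {"deltas": [{"dx":0,"dy":0,"dz":-6,"rx":0,"ry":0,"rz":0},{"dx":0,"dy":0,"dz":-6,"rx":0,"ry":0,"rz":0},{"dx":0,"dy":0,"dz":-6,"rx":0,"ry":0,"rz":0}]}}

```text
clock: 2.73
tcp_pos: [0.5981, -0.1406, 0.0651]
orientation: [1.988, 2.431, 0.0]
contact_force: [-0.4, 0.1, -0.2]
grip_width: 0.0094
gripper_force: 0.0
```

Run:
```python
from h import *
state(); print(go(-.150,0,.064))
for k in range(6):
    x=-.150+.04*k; print(x, go(x,0,.064+(x+.150)*np.tan(np.radians(10))))
print(Rm[:,0])
```

```text
t 2.7333 tcp [ 0.5981 -0.1406  0.0651] jig [[-0.1581 -0.0003  0.0651]] yawY 11.45340820930894 zdir [ 0.001 -0.    -1.   ] F [-0.4  0.1 -0.2] w 0.009444078688764894
[-1.9  7.9 -1.1]
-0.15 [-1.9  7.9 -1.1]
-0.10999999999999999 [-9.9 47.1  5.9]
-0.06999999999999999 [-17.9  86.3  13. ]
-0.03 [-25.9 125.5  20. ]
0.010000000000000009 [-33.9 164.7  27.1]
0.05000000000000002 [-41.9 203.8  34.1]
[-0.20019142  0.9797568 ]
```

>>> {"api": "send_rows", "payload": {"deltas": [{"dx":-1,"dy":4.9,"dz":0.5,"rx":0,"ry":0,"rz":0},{"dx":-2,"dy":9.8,"dz":1,"rx":0,"ry":0,"rz":0},{"dx":-3,"dy":14.7,"dz":2,"rx":0,"ry":0,"rz":0},{"dx":-4,"dy":19.6,"dz":3,"rx":0,"ry":0,"rz":0},{"dx":-5,"dy":24.5,"dz":4,"rx":0,"ry":0,"rz":0}]}}

```text
clock: 3.15
tcp_pos: [0.5933, -0.1158, 0.0695]
orientation: [1.987, 2.43, 0.001]
contact_force: [2.0, -3.0, 1.6]
grip_width: 0.01
gripper_force: 1.3
```

>>> {"api": "send_rows", "payload": {"deltas": [{"dx":-1,"dy":4.9,"dz":0.9,"rx":0,"ry":0,"rz":0},{"dx":-2,"dy":9.8,"dz":1.8,"rx":0,"ry":0,"rz":0},{"dx":-3,"dy":14.7,"dz":2.6,"rx":0,"ry":0,"rz":0},{"dx":-4,"dy":19.6,"dz":3.5,"rx":0,"ry":0,"rz":0},{"dx":-5,"dy":24.5,"dz":4.4,"rx":0,"ry":0,"rz":0}]}}

```text
clock: 3.57
tcp_pos: [0.5874, -0.0908, 0.0729]
orientation: [-1.988, -2.432, 0.0]
contact_force: [0.2, -1.4, 1.6]
grip_width: 0.0099
gripper_force: 1.1
```

```bash
cat >> h.py <<'E'
def rnd():
    for n in("side","top"):
        c=cam(n);P=cloud(c);q=w2j(P.reshape(-1,3)); im=c[0]["frame"].reshape(-1,3).astype(int)
        m=(abs(q[:,1])<.035)&(q[:,0]>-.15)&(q[:,0]<.11)&(im[:,2]>1.6*im[:,0])&(im[:,2]>50)&(q[:,2]-(.065+(q[:,0]-.072)*.176)>.014)&(q[:,2]>.05)
        s=q[m]; 
        print(n,len(s), s.min(0).round(4) if len(s) else "",s.max(0).round(4) if len(s) else "")
        yield c
E
python3 - <<'E'
from h import *
state(); C=list(rnd())
cv2.imwrite("pics/a.png",np.hstack([cv2.resize(C[0][0]["frame"][150:330,240:420],(400,400)),cv2.resize(C[1][0]["frame"][180:320,240:380],(400,400))]))
E
```

```text
t 3.5667 tcp [ 0.5874 -0.0908  0.0729] jig [[-0.1072  0.0003  0.0729]] yawY 11.463183023348668 zdir [-0.  0. -1.] F [ 0.2 -1.4  1.6] w 0.009933885655175861
side 261 [-0.1362 -0.035   0.0503] [0.0972 0.035  0.3975]
top 49 [-0.0055 -0.035   0.0658] [0.1034 0.0347 0.1039]
```

View pics/a.png

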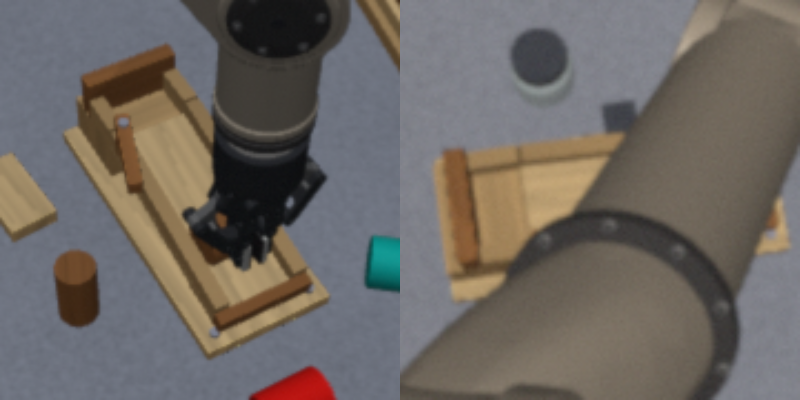

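Left crop: the round at about (210,240) has left the lip and sits ahead of the fingertips. I check that the finger linkage will clear the keeper while pushing on.

>>> {"api": "send_rows", "payload": {"deltas": [{"dx":-1.2,"dy":5.9,"dz":1,"rx":0,"ry":0,"rz":0},{"dx":-2.4,"dy":11.8,"dz":2.1,"rx":0,"ry":0,"rz":0},{"dx":-3.6,"dy":17.7,"dz":3.2,"rx":0,"ry":0,"rz":0},{"dx":-4.8,"dy":23.6,"dz":4.2,"rx":0,"ry":0,"rz":0},{"dx":-6,"dy":29.5,"dz":5.2,"rx":0,"ry":0,"rz":0}]}}

```text
clock: 4.08
tcp_pos: [0.5814, -0.0611, 0.0781]
orientation: [-1.988, -2.432, -0.0]
contact_force: [0.1, -0.6, 1.2]
grip_width: 0.0101
gripper_force: 0.7
```

Run:
```python
from h import *
state(); t=w2j(r.get_obs()["tcp_pos"])[0]
c=cam("side"); im=c[0]["frame"].reshape(-1,3).astype(int); q=w2j(cloud(c).reshape(-1,3))-t
q=q[(im.max(1)<70)&(np.ptp(im,axis=1)<15)&(abs(q[:,0])<.06)&(abs(q[:,1])<.1)&(q[:,2]>-.02)]
for a in np.arange(-.08,.08,.01):
    s=q[(q[:,1]>=a)&(q[:,1]<a+.01)]
    if len(s): print(round(a,3),len(s),np.sort(s[:,2])[:3].round(3))
```

```text
t 4.0833 tcp [ 0.5814 -0.0611  0.0781] jig [[-0.0769  0.0001  0.0781]] yawY 11.468345549670223 zdir [-0.  0. -1.] F [ 0.1 -0.6  1.2] w 0.010084909378743264
-0.07 5 [0.079 0.079 0.081]
-0.06 80 [0.059 0.061 0.063]
-0.05 107 [0.037 0.044 0.045]
-0.04 77 [0.034 0.035 0.036]
-0.03 117 [0.034 0.034 0.035]
-0.02 382 [0.001 0.002 0.002]
-0.01 617 [-0.009 -0.008 -0.008]
-0.0 650 [-0.001 -0.001  0.005]
0.01 971 [-0.008 -0.005 -0.001]
0.02 1005 [0.032 0.034 0.034]
0.03 1320 [0.034 0.037 0.037]
0.04 533 [0.046 0.05  0.051]
0.05 472 [0.062 0.062 0.066]
0.06 341 [0.076 0.077 0.077]
0.07 336 [0.319 0.321 0.321]
```

>>> {"api": "send_rows", "payload": {"deltas": [{"dx":-1.2,"dy":5.9,"dz":1,"rx":0,"ry":0,"rz":0},{"dx":-2.4,"dy":11.8,"dz":2.1,"rx":0,"ry":0,"rz":0},{"dx":-3.6,"dy":17.7,"dz":3.2,"rx":0,"ry":0,"rz":0},{"dx":-4.8,"dy":23.6,"dz":4.2,"rx":0,"ry":0,"rz":0},{"dx":-6,"dy":29.5,"dz":5.2,"rx":0,"ry":0,"rz":0}]}}

```text
clock: 4.55
tcp_pos: [0.5755, -0.0318, 0.0834]
orientation: [1.989, 2.432, 0.0]
contact_force: [0.4, 0.0, 0.5]
grip_width: 0.01
gripper_force: 0.7
```

>>> {"api": "send_rows", "payload": {"deltas": [{"dx":-1.2,"dy":5.9,"dz":1,"rx":0,"ry":0,"rz":0},{"dx":-2.4,"dy":11.8,"dz":2.1,"rx":0,"ry":0,"rz":0},{"dx":-3.6,"dy":17.7,"dz":3.2,"rx":0,"ry":0,"rz":0},{"dx":-4.8,"dy":23.6,"dz":4.2,"rx":0,"ry":0,"rz":0},{"dx":-6,"dy":29.5,"dz":5.2,"rx":0,"ry":0,"rz":0}]}}

```text
clock: 4.97
tcp_pos: [0.5695, -0.0023, 0.0886]
orientation: [1.988, 2.432, 0.0]
contact_force: [0.9, -0.4, 0.0]
grip_width: 0.0101
gripper_force: 0.7
```

>>> {"api": "send_rows", "payload": {"deltas": [{"dx":-1,"dy":4.9,"dz":0.9,"rx":0,"ry":0,"rz":0},{"dx":-2,"dy":9.8,"dz":1.8,"rx":0,"ry":0,"rz":0},{"dx":-3,"dy":14.7,"dz":2.6,"rx":0,"ry":0,"rz":0},{"dx":-4,"dy":19.6,"dz":3.5,"rx":0,"ry":0,"rz":0},{"dx":-5,"dy":24.5,"dz":4.4,"rx":0,"ry":0,"rz":0}]}}

```text
clock: 5.38
tcp_pos: [0.5645, 0.022, 0.0929]
orientation: [1.989, 2.432, -0.0]
contact_force: [0.5, -1.5, 0.6]
grip_width: 0.0102
gripper_force: 0.7
```

>>> {"api": "send_rows", "payload": {"deltas": [{"dx":-0.8,"dy":3.9,"dz":0.7,"rx":0,"ry":0,"rz":0},{"dx":-1.6,"dy":7.8,"dz":1.4,"rx":0,"ry":0,"rz":0},{"dx":-2.2,"dy":10.8,"dz":1.9,"rx":0,"ry":0,"rz":0},{"dx":-2.8,"dy":13.7,"dz":2.5,"rx":0,"ry":0,"rz":0}]}}

```text
clock: 5.72
tcp_pos: [0.5617, 0.0357, 0.0954]
orientation: [1.988, 2.432, 0.0]
contact_force: [0.4, -1.2, 1.0]
grip_width: 0.0101
gripper_force: 0.7
```

Run:
```python
from h import *
state(); print(go(.042,0,.098))
```

```text
t 5.7167 tcp [0.5617 0.0357 0.0954] jig [[0.0218 0.0001 0.0954]] yawY 11.463637068564507 zdir [ 0.  0. -1.] F [ 0.4 -1.2  1. ] w 0.010062361009129274
[-4.  19.8  2.6]
```

>>> {"api": "send_rows", "payload": {"deltas": [{"dx":-0.6,"dy":2.9,"dz":0.5,"rx":0,"ry":0,"rz":0},{"dx":-1.2,"dy":5.9,"dz":1,"rx":0,"ry":0,"rz":0},{"dx":-1.8,"dy":8.8,"dz":1.5,"rx":0,"ry":0,"rz":0},{"dx":-2.4,"dy":11.7,"dz":2,"rx":0,"ry":0,"rz":0},{"dx":-2.8,"dy":13.7,"dz":2,"rx":0,"ry":0,"rz":0}]}}

```text
clock: 6.13
tcp_pos: [0.5587, 0.0498, 0.0973]
orientation: [-1.988, -2.432, -0.0]
contact_force: [0.1, -1.0, 0.7]
grip_width: 0.0101
gripper_force: 0.0
```

>>> {"api": "send_rows", "payload": {"deltas": [{"dx":-0.4,"dy":2,"dz":0,"rx":0,"ry":0,"rz":0},{"dx":-0.8,"dy":4,"dz":0,"rx":0,"ry":0,"rz":0},{"dx":-1.2,"dy":5.9,"dz":0,"rx":0,"ry":0,"rz":0},{"dx":-1.2,"dy":5.9,"dz":0,"rx":0,"ry":0,"rz":0},{"dx":-1.2,"dy":5.9,"dz":0,"rx":0,"ry":0,"rz":0}]}}

```text
clock: 6.55
tcp_pos: [0.5577, 0.0551, 0.0973]
orientation: [-1.988, -2.432, 0.0]
contact_force: [-0.4, -0.1, 0.7]
grip_width: 0.01
gripper_force: 0.0
```

Run:
```python
from h import *
state()
c=cam("side");cv2.imwrite("pics/b.png",cv2.resize(c[0]["frame"][150:290,240:420],None,fx=4,fy=4))
```

```text
t 6.55 tcp [0.5577 0.0551 0.0973] jig [[0.0417 0.0001 0.0973]] yawY 11.47383312426724 zdir [-0.  0. -1.] F [-0.4 -0.1  0.7] w 0.010001404080204893
```

View pics/b.png

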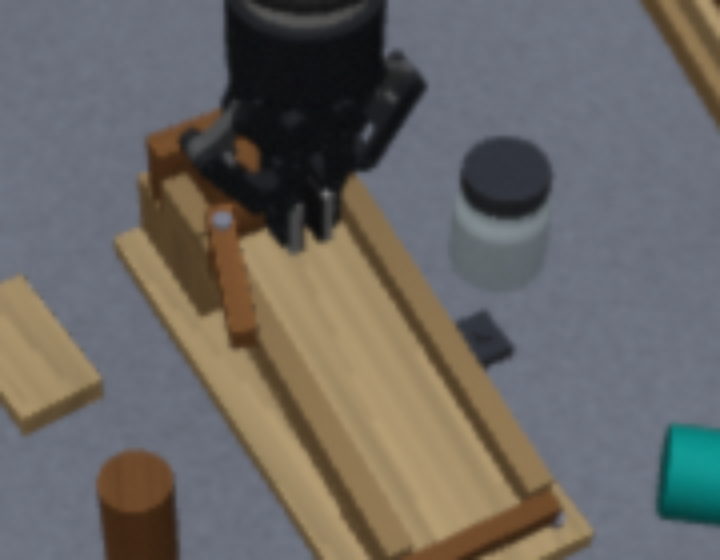

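The round is no longer on the slope. A brown patch shows in the cradle at (245,150), and contact was lost as it dropped. I back off downhill and up, then look.

>>> {"api": "send_rows", "payload": {"deltas": [{"dx":2,"dy":-10,"dz":2,"rx":0,"ry":0,"rz":0},{"dx":3,"dy":-15,"dz":15,"rx":0,"ry":0,"rz":0},{"dx":3,"dy":-15,"dz":40,"rx":0,"ry":0,"rz":0},{"dx":-15,"dy":-20,"dz":45,"rx":0,"ry":0,"rz":0},{"dx":-45,"dy":-30,"dz":45,"rx":0,"ry":0,"rz":0}], "jaw": 0}}

```text
clock: 7.02
tcp_pos: [0.5166, 0.0249, 0.1446]
orientation: [1.984, 2.429, 0.008]
contact_force: [-0.2, -0.6, -0.1]
grip_width: 0.0003
gripper_force: 0.0
```

>>> {"api": "send_rows", "payload": {"deltas": [{"dx":-20,"dy":-10,"dz":0,"rx":0,"ry":0,"rz":0},{"dx":-36,"dy":-16,"dz":0,"rx":0,"ry":0,"rz":0},{"dx":-36,"dy":-16,"dz":0,"rx":0,"ry":0,"rz":0}]}}

```text
clock: 7.27
tcp_pos: [0.4732, 0.0063, 0.1422]
orientation: [-1.991, -2.427, 0.003]
contact_force: [-0.4, 0.5, 0.6]
grip_width: -0.0
gripper_force: 0.0
```

Run:
```python
from h import *
state(); list(rnd())
c=cam("side");cv2.imwrite("pics/c.png",cv2.resize(c[0]["frame"][150:290,240:420],None,fx=4,fy=4))
q=w2j(cloud(c).reshape(-1,3)); s=q[(abs(q[:,1])<.03)&(q[:,0]>.07)&(q[:,0]<.11)&(q[:,2]<.13)]; print(len(s),s[s[:,2]>.1].mean(0),s.max(0))
print("start",go(.020,.0885,.103))
p=None
for th_ in [1.9,1.7,1.5,1.3,1.1,.9,.7,.5,.35,.2,.1,.03,-.03]:
    d=np.array([-np.sin(th_),-np.cos(th_)]);n=np.array([np.cos(th_),-np.sin(th_)])
    k=np.array([.0565,.0405])+.05*d-n*(.007+abs(n)@[.011,.0145]); w=j2w(*k,.103)
    print(th_,k.round(4),(w*1e3).round(1), ((w-(0 if p is None else p))*1e3).round(1)); p=w
```

```text
t 7.2667 tcp [0.4732 0.0063 0.1422] jig [[0.0108 0.0927 0.1422]] yawY 11.257517901493985 zdir [-0.003  0.    -1.   ] F [-0.4  0.5  0.6] w -1.540155585760997e-05
side 565 [-0.1301 -0.035   0.05  ] [0.1044 0.035  0.2221]
top 257 [-0.1231 -0.0347  0.0502] [0.1098 0.0347 0.1138]
158 [ 0.07856628 -0.01230117  0.1048134 ] [0.09668676 0.02282903 0.11059757]
start [ -2.3   7.5 -39.8]
1.9 [0.017  0.0796] [484.7  15.  103. ] [484.7  15.  103. ]
1.7 [0.0099 0.0695] [496.  10. 103.] [11.3 -5.   0. ]
1.5 [0.0051 0.0591] [507.2   7.4 103. ] [11.2 -2.6  0. ]
1.3 [0.0019 0.0502] [516.6   6.1 103. ] [ 9.4 -1.3  0. ]
1.1 [0.0006 0.04  ] [526.8   6.9 103. ] [10.2  0.8  0. ]
0.9 [0.0017 0.0292] [537.3  10.1 103. ] [10.4  3.2  0. ]
0.7 [0.0054 0.0182] [547.3  15.9 103. ] [10.   5.8  0. ]
0.5 [0.0118 0.0079] [556.   24.3 103. ] [8.8 8.4 0. ]
0.35 [0.0184 0.0012] [561.3  32.1 103. ] [5.3 7.8 0. ]
0.2 [ 0.0263 -0.0044] [565.2  40.9 103. ] [3.9 8.9 0. ]
0.1 [ 0.0322 -0.0073] [566.9  47.3 103. ] [1.7 6.4 0. ]
0.03 [ 0.0366 -0.0089] [567.6  51.9 103. ] [0.7 4.6 0. ]
-0.03 [ 0.0396 -0.01  ] [568.1  55.1 103. ] [0.5 3.2 0. ]
```

View pics/c.png

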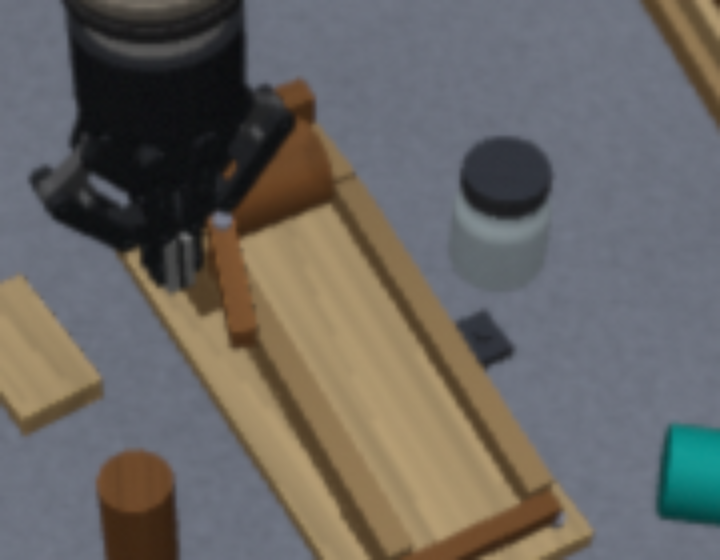

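The round (290,180) sits in the cradle against the end stop, its top at about 110 mm (109 mm expected). The hand is on the outer side of the keeper. I lower it and swing the keeper along the arc.

>>> {"api": "send_rows", "payload": {"deltas": [{"dx":-5,"dy":4,"dz":-12,"rx":0,"ry":0,"rz":0},{"dx":-6,"dy":5,"dz":-28,"rx":0,"ry":0,"rz":0},{"dx":-6,"dy":5,"dz":-39,"rx":0,"ry":0,"rz":0},{"dx":-6,"dy":5,"dz":-39,"rx":0,"ry":0,"rz":0}]}}

```text
clock: 7.75
tcp_pos: [0.4704, 0.014, 0.1016]
orientation: [-1.987, -2.432, 0.004]
contact_force: [-0.1, -1.0, -0.4]
grip_width: 0.0
gripper_force: 0.0
```

>>> {"api": "send_rows", "payload": {"deltas": [{"dx":8,"dy":1,"dz":0,"rx":0,"ry":0,"rz":0},{"dx":15,"dy":0,"dz":0,"rx":0,"ry":0,"rz":0},{"dx":22,"dy":-3,"dz":0,"rx":0,"ry":0,"rz":0},{"dx":29,"dy":-5,"dz":0,"rx":0,"ry":0,"rz":0},{"dx":36,"dy":-6.5,"dz":0,"rx":0,"ry":0,"rz":0}]}}

```text
clock: 8.17
tcp_pos: [0.508, 0.007, 0.1038]
orientation: [1.989, 2.431, 0.001]
contact_force: [-1.4, 0.5, 1.7]
grip_width: -0.0003
gripper_force: 0.6
```

>>> {"api": "send_rows", "payload": {"deltas": [{"dx":6,"dy":-1,"dz":0,"rx":0,"ry":0,"rz":0},{"dx":12,"dy":-1,"dz":0,"rx":0,"ry":0,"rz":0},{"dx":18,"dy":-0.5,"dz":0,"rx":0,"ry":0,"rz":0},{"dx":24,"dy":1,"dz":0,"rx":0,"ry":0,"rz":0},{"dx":30,"dy":2.5,"dz":0,"rx":0,"ry":0,"rz":0}]}}

```text
clock: 8.58
tcp_pos: [0.5373, 0.01, 0.1033]
orientation: [-1.989, -2.432, 0.0]
contact_force: [-1.6, 0.1, 0.3]
grip_width: -0.0
gripper_force: 0.5
```

Run:
```python
from h import *
state(); c=cam("side")
cv2.imwrite("pics/d.png",cv2.resize(c[0]["frame"][150:290,240:420],None,fx=4,fy=4))
```

```text
t 8.5833 tcp [0.5373 0.01   0.1033] jig [[0.0016 0.0292 0.1033]] yawY 11.450536370164548 zdir [-0. -0. -1.] F [-1.6  0.1  0.3] w -4.1013794416112064e-05
```

View pics/d.png

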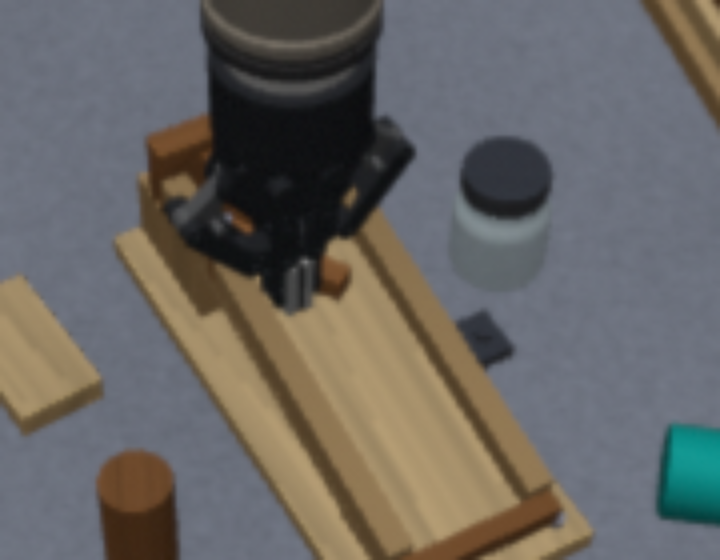

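The keeper's free end (335,278) is now inside the gutter at roughly 0.9 rad, pushed by the fingers. I continue along the arc.

>>> {"api": "send_rows", "payload": {"deltas": [{"dx":5,"dy":2.7,"dz":0,"rx":0,"ry":0,"rz":0},{"dx":10,"dy":5.8,"dz":0,"rx":0,"ry":0,"rz":0},{"dx":14.6,"dy":9.8,"dz":0,"rx":0,"ry":0,"rz":0},{"dx":18.7,"dy":14.2,"dz":0,"rx":0,"ry":0,"rz":0},{"dx":21.5,"dy":18,"dz":0,"rx":0,"ry":0,"rz":0}]}}

```text
clock: 9.05
tcp_pos: [0.5589, 0.0286, 0.1033]
orientation: [1.988, 2.432, 0.0]
contact_force: [-1.3, -0.0, -0.2]
grip_width: 0.0002
gripper_force: 0.4
```

>>> {"api": "send_rows", "payload": {"deltas": [{"dx":2.5,"dy":4,"dz":0,"rx":0,"ry":0,"rz":0},{"dx":5,"dy":9,"dz":0,"rx":0,"ry":0,"rz":0},{"dx":6.5,"dy":13,"dz":0,"rx":0,"ry":0,"rz":0},{"dx":8,"dy":17,"dz":0,"rx":0,"ry":0,"rz":0}]}}

```text
clock: 9.38
tcp_pos: [0.5664, 0.0454, 0.1033]
orientation: [1.988, 2.432, 0.0]
contact_force: [-0.6, -0.9, 0.7]
grip_width: 0.0
gripper_force: 0.4
```

>>> {"api": "send_rows", "payload": {"deltas": [{"dx":0.3,"dy":2,"dz":0,"rx":0,"ry":0,"rz":0},{"dx":0.6,"dy":4,"dz":0,"rx":0,"ry":0,"rz":0},{"dx":0.9,"dy":6,"dz":0,"rx":0,"ry":0,"rz":0}]}}

```text
clock: 9.63
tcp_pos: [0.5672, 0.051, 0.1034]
orientation: [1.989, 2.432, -0.0]
contact_force: [-0.1, -1.7, 0.1]
grip_width: 0.0003
gripper_force: 0.4
```

>>> {"api": "send_rows", "payload": {"deltas": [{"dx":-0.2,"dy":1,"dz":0,"rx":0,"ry":0,"rz":0},{"dx":-0.4,"dy":2,"dz":0,"rx":0,"ry":0,"rz":0},{"dx":-0.4,"dy":2,"dz":0,"rx":0,"ry":0,"rz":0}]}}

```text
clock: 9.88
tcp_pos: [0.567, 0.0531, 0.1035]
orientation: [1.988, 2.432, 0.001]
contact_force: [0.6, 0.5, 0.3]
grip_width: 0.0
gripper_force: 0.1
```

>>> {"api": "send_rows", "payload": {"deltas": [{"dx":-0.2,"dy":1,"dz":0,"rx":0,"ry":0,"rz":0},{"dx":-0.4,"dy":2,"dz":0,"rx":0,"ry":0,"rz":0},{"dx":-0.4,"dy":2,"dz":0,"rx":0,"ry":0,"rz":0}]}}

```text
clock: 10.13
tcp_pos: [0.5668, 0.0539, 0.1035]
orientation: [1.989, 2.43, -0.0]
contact_force: [1.1, -4.4, -0.4]
grip_width: -0.0
gripper_force: 2.2
```

The force has risen to 4 N and motion has stopped, so the keeper is at its limit. I back off and lift clear.

>>> {"api": "send_rows", "payload": {"deltas": [{"dx":1,"dy":-5,"dz":0,"rx":0,"ry":0,"rz":0},{"dx":3,"dy":-15,"dz":0,"rx":0,"ry":0,"rz":0},{"dx":5,"dy":-25,"dz":10,"rx":0,"ry":0,"rz":0},{"dx":5,"dy":-40,"dz":40,"rx":0,"ry":0,"rz":0},{"dx":5,"dy":-60,"dz":75,"rx":0,"ry":0,"rz":0}]}}

```text
clock: 10.55
tcp_pos: [0.5699, -0.0052, 0.178]
orientation: [-1.984, -2.431, 0.005]
contact_force: [1.6, 0.3, 1.0]
grip_width: 0.0
gripper_force: 0.0
```

>>> {"api": "send_rows", "payload": {"deltas": [{"dx":0,"dy":-35,"dz":20,"rx":0,"ry":0,"rz":0},{"dx":0,"dy":-70,"dz":40,"rx":0,"ry":0,"rz":0},{"dx":0,"dy":-105,"dz":60,"rx":0,"ry":0,"rz":0},{"dx":0,"dy":-125,"dz":60,"rx":0,"ry":0,"rz":0},{"dx":0,"dy":-125,"dz":60,"rx":0,"ry":0,"rz":0}]}}

```text
clock: 10.97
tcp_pos: [0.5708, -0.1379, 0.2412]
orientation: [1.997, 2.419, 0.001]
contact_force: [0.1, -1.4, -0.2]
grip_width: 0.0
gripper_force: 0.0
```

Run:
```python
from h import *
state(); c=cam("side")
cv2.imwrite("pics/e.png",cv2.resize(c[0]["frame"][150:290,240:420],None,fx=4,fy=4))
```

```text
t 10.9667 tcp [ 0.5708 -0.1379  0.2412] jig [[-0.15    0.0259  0.2412]] yawY 10.92141472420952 zdir [ 0.004 -0.003 -1.   ] F [ 0.1 -1.4 -0.2] w 4.418720976173736e-05
```

View pics/e.png

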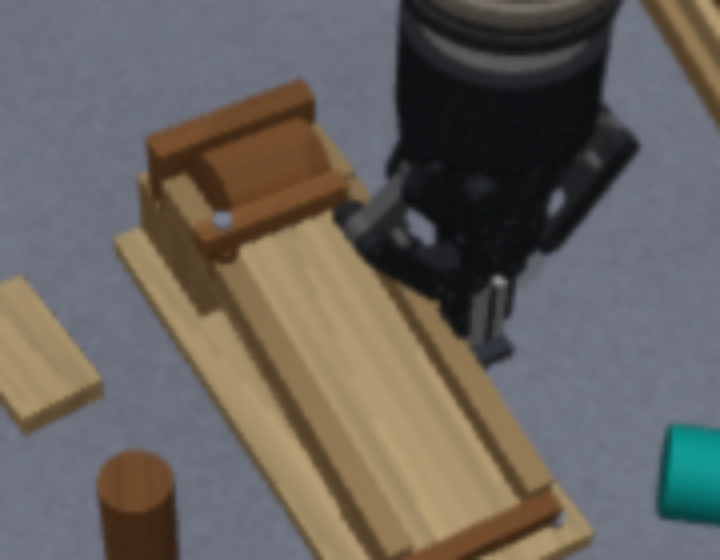

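The keeper lies from (205,235) to (345,185), parallel to the end stop and square behind the seated round. The hand is clear, so I hand in.

```bash
python3 -c "
from bench import r
print(r.hand_in())"
```

```text
the job is handed in; nothing more can be done
None
```

The round was nudged up the gutter and sits in the cradle against the end stop, the turn-button is pushed square across behind it to its limit, the hand is clear, and the job was handed in at about 11 s of the 54 s allowed; no verdict was returned.

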